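# Stock the hedge-trimmer service board

## Robot

A 7-joint arm with a two-finger parallel gripper is mounted at the origin on a cart in front of the work surface, level with it; the furniture and walls round the work are solid. World frame = base frame: x ahead of the robot, y to its left, z up, the work surface at z = 0. Lengths are in m, angles in rad, forces in N, time in s.
With the tool pointing down it reaches from about 0.35 to 0.9 m from the base axis. Payload 7.2 kg.
Tool frame: the origin (TCP) lies at the very end of the fingers, on their centre line; the grasp point (between the pads) lies 19 mm behind it; z points along the fingers, y is the line along which they close (so a half turn about z gives the same grasp; the last joint's range is limited). The gripper opens to 85 mm and grips with 20 to 120 N. Pads are 22 mm wide; open, the fingers measure 114 mm over their backs; the gripper's body (76 mm by 85 mm) begins 54 mm behind the grasp point. The pads swing forward as they close: fully open they stand 13 mm farther back than shut.
Start: joints at [-1.355, 0.411, -0.013, 1.596, 0.006, 1.134, -0.082], TCP at [0.175, 0.6, 0.231] pointing down, gripper open.
Joint ranges: [-2.95, 2.95], [-0.29, 1.99], [-1.47, 1.44], [0.14, 2.54], [-1.03, 4.17], [0.13, 1.85], [-2.86, 2.86]. Speed limits (rad/s): [2.39, 2.39, 3.01, 3.01, 3.14, 3.14, 3.14].

## Interface

Orientations are given as a rotation vector (axis times angle).
In Python, from station import sensors, optics, robot, nets gives the robot as it stands. The module is installed in compiled form; this text tells all that it offers.
- The arm moves only by the tool shift_gripper, called after "Emit:" by a JSON object that holds its "fn" and its "kwargs". Schema: {"type":"object","properties":{"moves":{"type":"array","items":{"type":"number"},"minItems":6,"maxItems":72},"finger_gap":{"type":"number"},"squeeze":{"type":"number"},"only":{"type":"string"},"quiet":{"type":"boolean"},"lines":{"type":"string"}},"required":["moves"],"additionalProperties":false}. moves is one flat list of numbers that holds 1 to 12 rows one after another, with no inner brackets; each row has 6 numbers: dx, dy, dz in m, then a rotation vector rx, ry, rz in rad; each row shifts and turns the commanded pose from where the row before left it, along the tool's axes as they then stand; what a row does not reach is not made up. A row lasts 1/10 s, in which the tool goes at most 0.05 m and 0.15 rad, less where a joint would pass 70% of its speed; a pose out of reach is approached as far as the arm can. finger_gap is the finger opening in m, set as the call begins (left out keeps the last). The fingers move at their own pace and stop on an object; squeeze is the grip in N (left out, the last holds). Time passes only in rows, so rows that do not move let the fingers close. The tool returns the time, the measured TCP pose, the force, the opening and the grip force at its end. only (a regular expression) keeps the lines of the reply that match it, lines (a string "A,B") keeps lines A to B, and quiet returns only ok. Input that does not fit is refused with a message, and nothing moves.
- sensors.observe(): the state, without advancing time (a new reading comes with each control period).
- optics.get_image(name): name is "scene" or "top" or "wrist"; returns the picture (400x640x3 uint8, red, green, blue); there is no depth.
- optics.calibration(name): a dict with "mtx" (3x3 intrinsics, pixels), "R" (3x3) and "t" (3): a world point X has camera coordinates R X + t. Camera axes: x right, y down, z forward; pixel columns grow to the right and rows downward; lengths in m; the calibration is good to about 2 mm. A picture is of the moment at which its call begins: read the wrist's pose just before it. calibration takes no time and is no camera call; for the wrist camera it gives the pose at the moment of the call.
- robot.sign_off(): hands the job in; it is judged then, once.
Trained networks look in the newest picture that a camera, given by its name, has taken for a name from the list of things; names that differ only in an ending like _2 or _b are one class to them, and where a whole thing is asked for, a point or a joint stands for the part that bears it (a point fixed in the world has none). Each returns a list of dicts, best first, with "score" (0 to 1); they miss things now and then, are a little off and sometimes report something else, mostly with a low value. They report only what shows in the picture. A call takes as long as a camera call. They do not tell look-alikes from the thing itself.
- nets.trace(name, camera): "mask" (400x640 bool, what is visible of it) and "box" ([left, top, right, bottom] in pixels, round what is visible of it).
The state is a dict: "t": time; "joint_positions": joint angles; "joint_velocities": joint speeds; "effort": joint torques, N m; "ee_pos": TCP position; "eef_rot": TCP orientation; "wrist_force": force on the tool from outside, world axes, zero at the start; "wrist_torque": the same for the moment, N m; "gripper_width": finger opening in m; "grasp_force": force on a finger pad.
Only numpy, scipy, OpenCV 4.12 (cv2) and the standard library are available. Lean on these libraries where they do the work, as an engineer would, in place of code of your own. Each camera call takes 0.05 s, during which the arm holds its last target. There are 200 camera calls.

## Task

Stock the service board with the hedge trimmer's spares, each fully down in the holder made for it: the bare spark plug upright in the round hole, the boxed plug upright in the square hole, the oil bottle upright in the oblong box, and the cutter comb flat on the floor of the finned rack with its teeth between the fins. Keep the oil bottle upright all the way, let go of everything, and do not push the tin of screws or the spray can about.

Things in the scene. Friction and masses are not known exactly. Their poses are not given: they have to be found in the camera images.
- plug: Bare pale spark plug, standing upright on its thread, 58 tall: thread 14 dia up to 14, hexagon 23 across from 14 to 25, then a round insulator 13 dia up to 58, to be gripped there. Origin at the centre of its underside, z up. (Sizes in mm.)
- carton: Small upright cardboard carton of a boxed plug, 25 x 25 x 72 tall, flat sides. Origin at the centre of its underside, z up, x and y normal to its sides. (Sizes in mm.)
- oil_bottle: Upright dark green flattened two-stroke oil bottle with a red cap, 38 (its x) x 58 (its y) x 125 tall; straight sides to about 95, then shoulder, cap 25 dia from 108. Grip across the 38. Origin at the centre of its underside, z up. (Sizes in mm.)
- cutter_comb: Steel comb lying flat: plate 5 thick, 108 (x) by 72 (y). Back bar y -36 to -10; five teeth at x -48, -24, 0, 24, 48 point to +y, end at y +36, taper 10 to 5 wide. Black drive housing centred at x 0, y -23: 40 (x) by 26 (y), 41 high above the underside (56 in x below 13 high): grip it across x. 0.16 kg. Origin: centre of the plate's outline, underside, z up. (Sizes in mm.)
- round_block: Fixed wooden block 66 x 66 x 28 tall, round hole 34 dia, 20 deep: for the bare plug. Origin at the centre of its underside, on the hole's axis; hole floor 8 above it. All four holders stand on one fixed plywood board, 290 x 214, with an edging 16 high; its top, and so each holder's origin, is 9 above the bench. (Sizes in mm.)
- square_block: Fixed wooden block 70 x 70 x 32 tall with a square hole 40 x 40 and 24 deep, sides along its x and y: for the carton. Origin at the centre of its underside, under the centre of the hole; the hole's floor is 8 above it. (Sizes in mm.)
- bottle_box: Fixed open-topped wooden box, 64 (its x) x 84 (its y) x 45 tall, walls 6, floor 6, inside 52 x 72: for the oil bottle, whose 38 side lies along the box's x. Origin at the centre of its underside. (Sizes in mm.)
- finned_rack: Fixed wooden rack 124 (x) by 98 (y), floor 6 thick, long walls 16 high, four upright aluminium fins 4 thick at x -36, -12, 12, 36, from y -4 to +42, tops 22 above the underside. Comb seated: axes parallel to the rack's (teeth to its +y, between and outside the fins, back bar on the bare strip at -y), origin over the rack's and 6 above it, about 5 play. Origin at the underside. (Sizes in mm.)
- screw_tin: Bystander: open tin of screws, 74 dia, 62 tall, loose. Origin at the centre of its underside. (Sizes in mm.)
- spray_can: Bystander: tall white spray can with a red cap, 58 dia, 217 tall, loose. Origin at the centre of its underside. (Sizes in mm.)
Things that resemble listed ones, but are neither listed nor needed, are in the scene too. There is more than one size of the oil_bottle; the job needs the smaller.

How it is judged:
By the outcome, as a careful person would: the job done as asked, in the order asked, and still so for the second after the job is handed in, with the robot touching nothing.
It also fails if it takes over 122 s, if anything falls off the work surface, if the arm or the gripper's body presses on something with over 40 N, if the wrist force passes 120 N, or if a joint passes its speed limit or range.

## Working session

There is one attempt and no reset: what is moved stays moved. The work goes in short steps, Python scripts to look and compute and a tool call to move; the robot and the scene stay as the last step left them, time stands still between calls to the robot, and variables do not carry over. Pictures are saved under pics/ and viewed, at most 14 in all, crops included, and the job is handed in when it is done.

```bash
mkdir -p pics
```

Create h.py:
```python
import numpy as np, cv2
from station import sensors, optics, robot, nets
def snap(cam, fn=None):
    im=optics.get_image(cam)
    if fn: cv2.imwrite('pics/'+fn, im[:,:,::-1])
    return im, optics.calibration(cam)
def ray(c,uv):
    K,R,t=[np.array(c[k],float) for k in('mtx','R','t')]
    o=-R.T@t.ravel(); d=R.T@np.linalg.inv(K)@np.array([uv[0],uv[1],1.]); return o,d/np.linalg.norm(d)
def atz(c,uv,z):
    o,d=ray(c,uv); return o+d*(z-o[2])/d[2]
def proj(c,X):
    K,R,t=[np.array(c[k],float) for k in('mtx','R','t')]
    p=(R@np.atleast_2d(X).T+t.reshape(3,1)); q=K@p; return (q[:2]/q[2]).T
def tri(a,b):
    A=[];B=[]
    for c,uv in (a,b):
        o,d=ray(c,uv); P=np.eye(3)-np.outer(d,d); A.append(P);B.append(P@o)
    return np.linalg.lstsq(np.vstack(A),np.hstack(B),rcond=None)[0]
```

Run:
```python
from h import *
for cam in('scene','top'):
    im,c=snap(cam,cam+'0.png'); o,d=ray(c,(320,200)); print(cam,o.round(3),d.round(3),c['mtx'][0][0])
    for n in 'plug carton oil_bottle cutter_comb round_block square_block bottle_box finned_rack screw_tin spray_can'.split():
        for r in nets.trace(n,cam):
            m=r['mask']; ys,xs=np.nonzero(m)
            print(n,round(r['score'],2),np.array(r['box']).round().tolist(),(round(xs.mean(),1),round(ys.mean(),1)),m.sum())
print(sensors.observe())
```

```text
scene [ 0.003 -0.067  0.739] [ 0.651 -0.027 -0.758] 403.4320472220604
plug 0.65 [260.0, 246.0, 269.0, 258.0] (np.float64(264.3), np.float64(251.5)) 120
carton 0.85 [294.0, 188.0, 306.0, 219.0] (np.float64(300.7), np.float64(204.5)) 298
oil_bottle 0.73 [224.0, 179.0, 244.0, 228.0] (np.float64(234.9), np.float64(202.3)) 810
oil_bottle 0.67 [221.0, 248.0, 273.0, 319.0] (np.float64(246.0), np.float64(285.7)) 2412
round_block 0.84 [387.0, 274.0, 432.0, 320.0] (np.float64(408.8), np.float64(295.5)) 1279
bottle_box 0.71 [335.0, 249.0, 386.0, 304.0] (np.float64(362.3), np.float64(275.9)) 1727
finned_rack 0.94 [396.0, 214.0, 454.0, 276.0] (np.float64(425.8), np.float64(246.0)) 2269
screw_tin 0.92 [288.0, 150.0, 320.0, 185.0] (np.float64(303.6), np.float64(165.0)) 992
spray_can 0.92 [241.0, 86.0, 274.0, 170.0] (np.float64(257.6), np.float64(126.7)) 1934
top [ 0.409 -0.069  0.865] [ 0.218 -0.009 -0.976] 373.9688209339043
carton 0.68 [301.0, 192.0, 312.0, 210.0] (np.float64(306.2), np.float64(198.7)) 163
oil_bottle 0.9 [230.0, 186.0, 254.0, 215.0] (np.float64(241.0), np.float64(199.5)) 608
oil_b
[... 813 characters left out ...]
t_positions': array([-1.35521991,  0.41106882, -0.01269432,  1.59617794,  0.00559815,
        1.13429491, -0.08219643]), 'joint_velocities': array([-0.00179016, -0.00101787,  0.00095944,  0.00207107, -0.00037793,
       -0.00160329,  0.00099714]), 'effort': array([-4.07590587e-04, -6.00433874e+01,  6.80425353e-01, -2.99737340e+01,
        1.37953091e-02,  2.05785174e-03, -1.75447053e-05]), 'ee_pos': array([0.17500684, 0.60001718, 0.23132601]), 'eef_rot': array([4.44249329e-01, 3.11001735e+00, 1.35527040e-04]), 'wrist_force': array([ 0.19053421, -0.62717044, -0.02549673]), 'wrist_torque': array([ 0.0156803 , -0.02209254,  0.00867457]), 'grasp_force': 0.0, 'gripper_width': 0.08526701886250977}
```

Run:
```python
import cv2
for n in('scene','top'):
    i=cv2.imread(f'pics/{n}0.png')[70:340,170:480]; cv2.imwrite(f'pics/{n}0c.png',cv2.resize(i,None,fx=2.2,fy=2.2,interpolation=cv2.INTER_CUBIC))
```

```text
(no output)
```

View pics/scene0c.png

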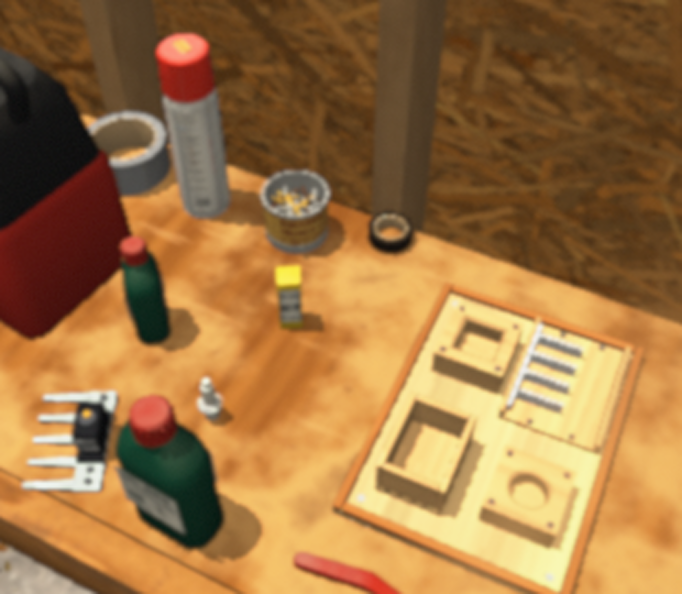

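View pics/top0c.png

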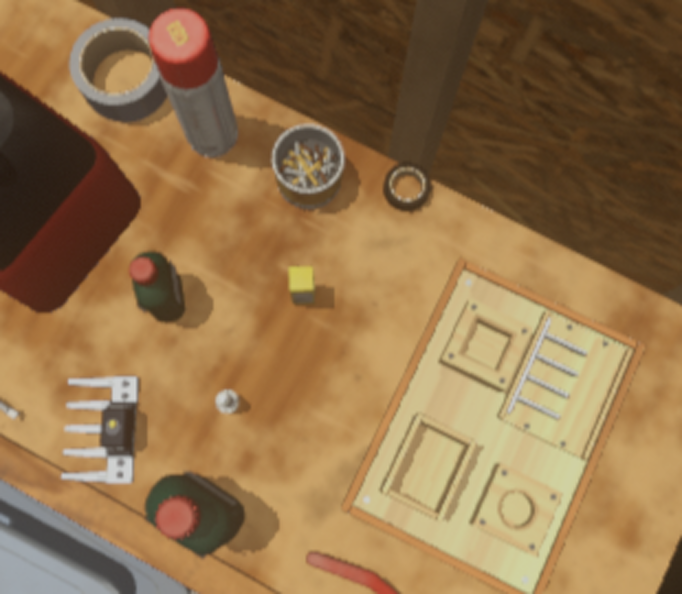

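The smaller bottle stands at about full-image (240,200) in the top view, and the big look-alike is at (258,302). The comb is at (218,266) with teeth to the left, and the plug is at (274,252). The carton is at (306,199). On the board, at right, are the rack (425,244, fins to the left), square hole (390,227), round hole (404,301) and bottle box (363,281). Next, coarse triangulation.

Run:
```python
from h import *
cs,ct=optics.calibration('scene'),optics.calibration('top')
f=lambda p:(p[0]/2.2+170,p[1]/2.2+70)
P={'TL':((450,288),(461,262)),'TR':((641,347),(641,345)),'BL':((338,510),(346,509)),
'rackwallTop':((540,320),(549,321)),'rackwallBot':((511,402),(512,412)),'hole_round':((530,490),(517,508)),'sq':((481,340),(487,345)),
'boxTL':((419,402),(424,416)),'boxTR':((476,425),(479,437)),'bottlecap':((133,248),(142,268)),'plugtop':((207,381),(227,396)),'carttop':((289,275),(301,278)),
'combhousing':((88,415),(116,425)),'tintop':((295,188),(308,163)),'cantop':((183,48),(178,33)),'bigcap':((152,418),(176,517))}
for k,(a,b) in P.items():
    X=tri((cs,f(a)),(ct,f(b))); print(k,X.round(3),(proj(cs,X)[0]-f(a)).round(1))
w=optics.calibration('wrist'); o,d=ray(w,(320,200)); s=sensors.observe()
print('wrist cam',o.round(3),d.round(3),np.array(w['R']).round(2).tolist(),w['mtx'][0][0])
from scipy.spatial.transform import Rotation as Ro
T=Ro.from_rotvec(s['eef_rot']).as_matrix();print(T.round(2).tolist(),(T.T@(o-s['ee_pos'])).round(3),(T.T@d).round(3))
```

```text
TL [ 0.623 -0.221  0.005] [-0.8  0.1]
TR [ 0.526 -0.401  0.015] [-0.7  0.1]
BL [ 0.369 -0.087  0.003] [-0.2  0. ]
rackwallTop [ 0.551 -0.301  0.035] [-0.3  0. ]
rackwallBot [ 0.46  -0.257  0.027] [ 0. -0.]
hole_round [ 0.366 -0.255  0.03 ] [-0.5  0. ]
sq [ 0.528 -0.236  0.037] [-0.8  0.1]
boxTL [ 0.458 -0.167  0.037] [-0.4  0. ]
boxTR [ 0.436 -0.22   0.028] [ 0.5 -0. ]
bottlecap [0.599 0.099 0.115] [-0.3 -0. ]
plugtop [0.483 0.029 0.052] [ 0.4 -0. ]
carttop [ 0.595 -0.049  0.069] [-0.5  0. ]
combhousing [0.458 0.14  0.041] [0.2 0. ]
tintop [ 0.713 -0.059  0.079] [-0.4  0. ]
cantop [0.784 0.049 0.212] [-0.6 -0. ]
bigcap [0.375 0.056 0.161] [-0.7 -0. ]
wrist cam [0.102 0.62  0.373] [ 0.281 -0.079 -0.957] [[0.28, 0.96, 0.0], [0.92, -0.27, 0.3], [0.28, -0.08, -0.96]] 326.3807635824025
[[-0.96, 0.28, 0.0], [0.28, 0.96, 0.0], [0.0, 0.0, -1.0]] [ 0.076 -0.001 -0.141] [-0.291  0.003  0.957]
```

Emit:
{"fn": "shift_gripper", "kwargs": {"moves": [0,0,0,0,0,-0.142,0,0,0,0,0,-0.142,-0.0235,-0.043,0,0,0,0,-0.0235,-0.043,0,0,0,0,-0.0235,-0.043,0,0,0,0,-0.0235,-0.043,0,0,0,0,-0.0235,-0.043,0,0,0,0,-0.0235,-0.043,0,0,0,0,-0.0235,-0.043,0,0,0,0,-0.0235,-0.043,0,0,0,0,-0.0235,-0.043,0,0,0,0,-0.0235,-0.043,0,0,0,0], "finger_gap": 0.085, "squeeze": 40}}

```text
t: 2.3
ee_pos: [0.4108, 0.1682, 0.2318]
eef_rot: [-0.001, 3.141, 0.001]
wrist_force: [-0.1, 0.5, -1.0]
gripper_width: 0.0852
grasp_force: 0.0
```

Emit:
{"fn": "shift_gripper", "kwargs": {"moves": [0,0,0,0,0,0,0,0,0,0,0,0]}}

```text
t: 2.5
ee_pos: [0.4105, 0.1693, 0.2315]
eef_rot: [0.005, 3.141, 0.001]
wrist_force: [-0.7, 0.4, -0.1]
gripper_width: 0.0849
grasp_force: 0.0
```

Add to h.py:
```python
import pickle
def shot(k):
    im,c=snap('wrist',k+'.png'); d={'c':{q:np.array(c[q]).tolist() for q in c}}
    pickle.dump(d,open(k+'.pkl','wb')); return im,c
```

Run:
```python
from h import *
im,c=shot('w1'); print(sensors.observe()['ee_pos'])
for n in 'plug carton oil_bottle cutter_comb'.split():
    for r in nets.trace(n,'wrist'):
        print(n,round(r['score'],2),np.array(r['box']).round().tolist())
```

```text
[0.4099641  0.17043909 0.23139272]
plug 0.66 [189.0, 219.0, 215.0, 246.0]
carton 0.81 [123.0, 298.0, 165.0, 328.0]
oil_bottle 0.9 [111.0, 96.0, 254.0, 196.0]
oil_bottle 0.61 [236.0, 289.0, 282.0, 378.0]
oil_bottle 0.21 [0.0, 120.0, 59.0, 228.0]
cutter_comb 0.83 [284.0, 162.0, 350.0, 251.0]
```

View pics/w1.png

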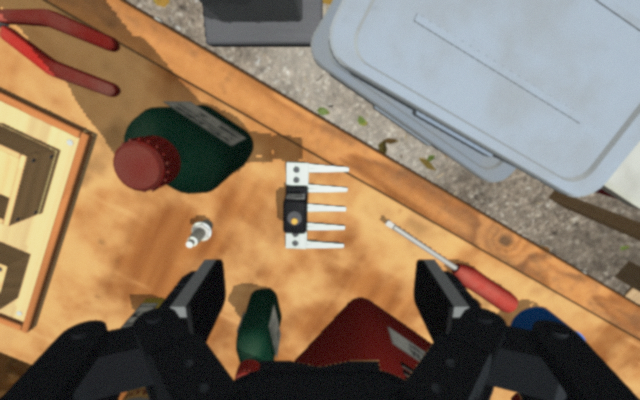

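The wrist view shows the comb at (315,205) with its housing at (296,210), the plug at (200,232), the big bottle at (185,150), and the small bottle at (260,330) beside the toolbox. I'll take a second place toward the board.

Emit:
{"fn": "shift_gripper", "kwargs": {"moves": [0.01,-0.045,0,0,0,0,0.01,-0.045,0,0,0,0,0.01,-0.045,0,0,0,0,0,-0.015,0,0,0,0,0,0,0,0,0,0,0,0,0,0,0,0]}}

```text
t: 3.35
ee_pos: [0.3803, 0.0211, 0.2314]
eef_rot: [-0.002, 3.141, 0.001]
wrist_force: [0.4, 0.7, 0.7]
gripper_width: 0.085
grasp_force: 0.0
```

Run:
```python
from h import *
im,c=shot('w2'); print(sensors.observe()['ee_pos'])
for n in 'plug carton oil_bottle cutter_comb'.split():
    for r in nets.trace(n,'wrist'):
        print(n,round(r['score'],2),np.array(r['box']).round().tolist())
```

```text
[0.38034492 0.02144212 0.23135348]
plug 0.64 [318.0, 240.0, 338.0, 274.0]
carton 0.58 [247.0, 321.0, 280.0, 374.0]
oil_bottle 0.8 [363.0, 309.0, 404.0, 378.0]
oil_bottle 0.58 [311.0, 129.0, 407.0, 233.0]
cutter_comb 0.84 [401.0, 186.0, 476.0, 272.0]
```

View pics/w2.png

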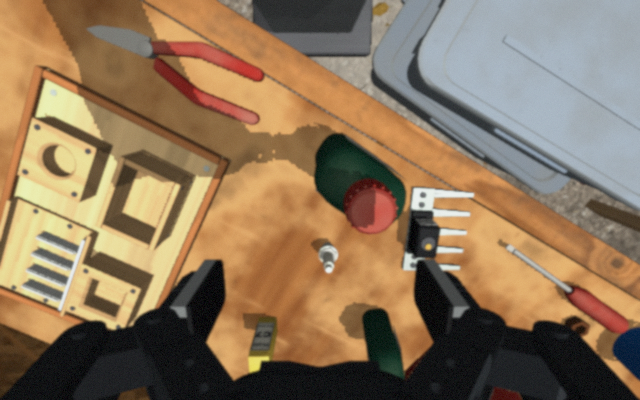

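The second view shows the plug at (328,256) with its tip at (329,268), the comb at (437,230), and all four holders at left: round hole (57,158), bottle box (148,198), fins (45,262), square hole (105,290). One more place over the board.

Emit:
{"fn": "shift_gripper", "kwargs": {"moves": [0,-0.045,0,0,0,0,0,-0.045,0,0,0,0,0,-0.045,0,0,0,0,0,-0.035,0,0,0,0,0,0,0,0,0,0,0,0,0,0,0,0]}}

```text
t: 4.2
ee_pos: [0.3802, -0.1499, 0.2311]
eef_rot: [-0.002, -3.141, 0.0]
wrist_force: [-0.5, -0.6, 0.0]
gripper_width: 0.0852
grasp_force: 0.0
```

Run:
```python
from h import *
im,c=shot('w3'); print(sensors.observe()['ee_pos'])
for n in 'round_block square_block bottle_box finned_rack plug carton'.split():
    for r in nets.trace(n,'wrist'):
        print(n,round(r['score'],2),np.array(r['box']).round().tolist())
```

```text
[ 0.38034471 -0.14912957  0.2311045 ]
round_block 0.66 [181.0, 117.0, 268.0, 203.0]
round_block 0.41 [387.0, 316.0, 422.0, 376.0]
square_block 0.87 [221.0, 254.0, 289.0, 332.0]
bottle_box 0.74 [258.0, 150.0, 348.0, 250.0]
finned_rack 0.77 [126.0, 196.0, 242.0, 297.0]
plug 0.7 [460.0, 244.0, 489.0, 273.0]
carton 0.89 [386.0, 320.0, 419.0, 374.0]
```

View pics/w3.png

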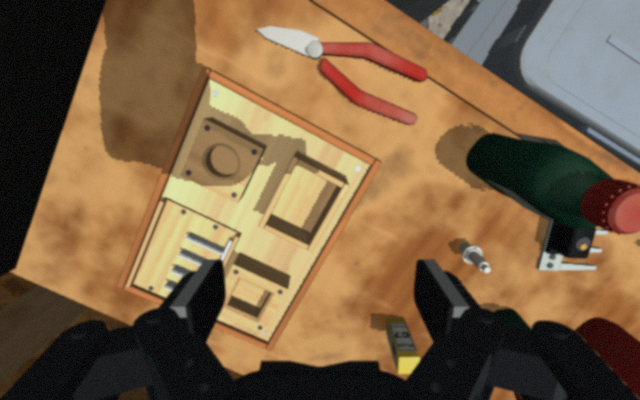

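Run:
```python
import cv2,numpy as np
w={k:cv2.imread(f'pics/w{k}.png') for k in(1,2,3)}
def cr(k,x,y,w_,h,s): return cv2.resize(w[k][y:y+h,x:x+w_],None,fx=s,fy=s,interpolation=cv2.INTER_CUBIC)
cv2.imwrite('pics/b3.png',cr(3,120,60,266,290,2)[:, :])
a=cr(3,120,150,180,200,3)  # 540x600
cv2.imwrite('pics/b3.png',cr(3,120,60,266,200*29//20,2.05))
# composite: w1 comb(270,150,100,110), w2 comb(390,175,100,110)
top=np.hstack([cr(1,275,150,100,75,4),cr(2,390,175,100,75,4)]); 
top=np.hstack([cr(1,275,155,90,100,4),cr(2,395,180,90,100,4)])
cv2.imwrite('pics/combs.png',top)
```

```text
(no output)
```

View pics/b3.png

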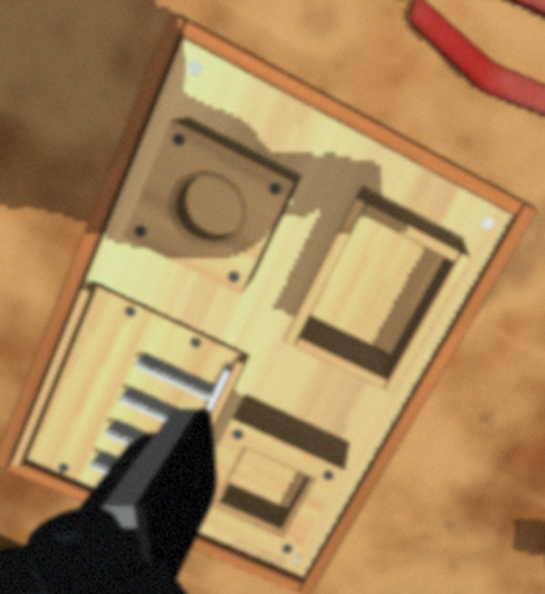

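View pics/combs.png

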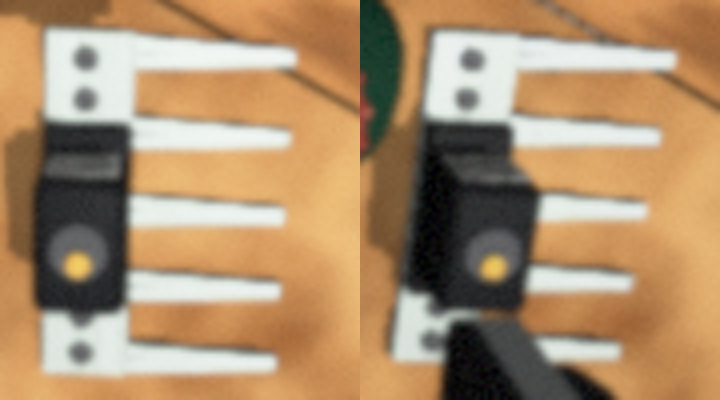

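Emit:
{"fn": "shift_gripper", "kwargs": {"moves": [-0.02,-0.03,0,0,0,0,-0.02,-0.03,0,0,0,0,-0.02,-0.03,0,0,0,0,-0.01,-0.03,0,0,0,0,0,-0.01,0,0,0,0,0,0,0,0,0,0,0,0,0,0,0,0]}}

```text
t: 5.25
ee_pos: [0.4498, -0.2789, 0.231]
eef_rot: [0.0, -3.141, -0.002]
wrist_force: [0.5, 0.4, 0.3]
gripper_width: 0.0849
grasp_force: 0.0
```

Run:
```python
from h import *
im,c=shot('w4'); print(sensors.observe()['ee_pos'])
i=cv2.imread('pics/w4.png')[60:340,170:500]; cv2.imwrite('pics/b4.png',cv2.resize(i,None,fx=2.1,fy=2.1,interpolation=cv2.INTER_CUBIC))
```

```text
[ 0.44994776 -0.27855543  0.23111436]
```

View pics/b4.png

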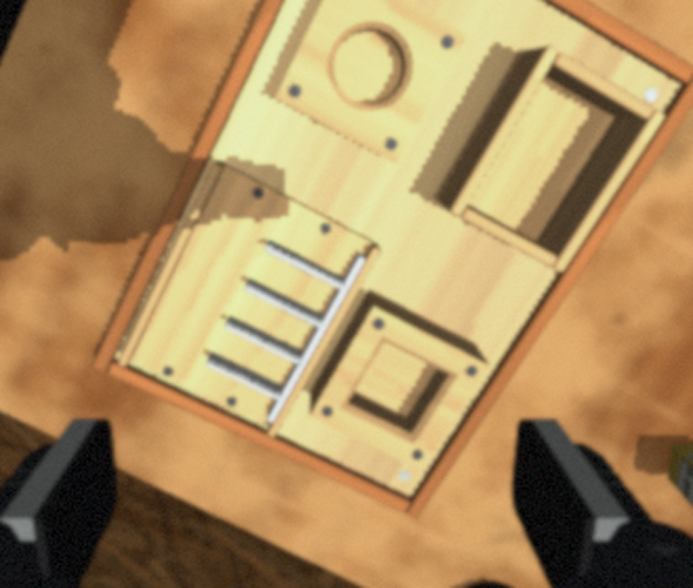

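The w4 crop shows the round hole centre at (370,66), square block screws centred at (398,390), the box rim, and the rack with fin ends at (268,242) to (209,354). Now fit the poses.

Create fit.py:
```python
from h import *
from scipy.optimize import least_squares
C={k:pickle.load(open(f'w{k}.pkl','rb'))['c'] for k in(1,2,3,4)}
g3=lambda p:np.array(p)/2.05+[120,60]
g4=lambda p:np.array(p)/2.1+[170,60]
T={'rs1':((275,188),(447,42)),'rs2':((140,231),(294,91)),'rs3':((234,276),(391,144)),
'ss1':((237,434),(378,324)),'ss2':((328,475),(471,371)),'ss3':((287,548),(417,454)),
'bLL':((290,343),(455,210)),'bLR':((390,385),(558,270)),
'rkA':((92,284),(213,163)),'rkB':((245,357),(376,247)),'rsc1':((130,311),(258,193)),'rsc2':((195,342),(325,228)),'fin1':((140,356),(268,242)),'fin2':((124,393),(247,280)),'fin3':((109,427),(228,319))}
def pts(n,L,z): return [(np.array(atz(C[4],g4(p),z))).round(4).tolist()[:2] for p in L]
if __name__=='__main__':
    for k,(a,b) in T.items():
        X=tri((C[3],g3(a)),(C[4],g4(b))); print(k,X.round(4),(proj(C[3],X)[0]-g3(a)).round(1))
    def fit(loc,obs,x0,zf):
        # obs: list (cam, localxyz, px)
        def res(p):
            c,s=np.cos(p[2]),np.sin(p[2]); z=p[3]
            return np.concatenate([proj(C[k],[p[0]+c*l[0]-s*l[1],p[1]+s*l[0]+c*l[1],z+l[2]])[0]-u for k,l,u in obs])
        r=least_squares(res,x0,loss='soft_l1'); return r.x, res(r.x)
    m=1e-3
    # comb
    obs=[]
    for k,off,L in((1,(275,155),[(296,58),(291,138),(286,215),(282,291),(277,363)]),(2,(395,180),[(316,60),(301,138),(288,211),(273,282),(261,351)])):
        for i,p in enumerate(L): obs.append((k,np.array([(-48+24*i)*m,36*m,5*m]),np.array(p)/4+off))
    obs+=[(1,np.array([-54,-36,5])*m,np.array([44,28])/4+(275,155)),(1,np.array([54,-36,5])*m,np.array([42,373])/4+(275,155)),(1,np.array([-54,-10,5])*m,np.array([133,33])/4+(275,155)),(2,np.array([-54,-36,5])*m,np.array([70,28])/4+(395,180))]
    x,r=fit(0,obs,[.46,.16,0,0],0); print('comb',x[:2].round(4),np.degrees(x[2]).round(2),'z',x[3].round(4),'res',np.abs(r).mean().round(2),np.abs(r).max().round(2))
    rk=[(3,(-62,-49,16),(92,284)),(3,(-62,49,16),(245,357)),(3,(-36,-4,22),(140,356)),(3,(-12,-4,22),(124,393)),(3,(12,-4,22),(109,427)),
        (4,(-62,-49,16),(213,163)),(4,(-62,49,16),(376,247)),(4,(62,49,16),(272,432)),(4,(-36,-4,22),(268,242)),(4,(-12,-4,22),(247,280)),(4,(12,-4,22),(228,319)),(4,(36,-4,22),(209,354))]
    obs=[(k,np.array(l)*m,(g3 if k==3 else g4)(p)) for k,l,p in rk]
    x,r=fit(0,obs,[.49,-.3,-.45,.009],0); print('rack',x[:2].round(4),np.degrees(x[2]).round(2),'z',x[3].round(4)); print(r.reshape(-1,2).round(1).tolist())
    bb=[(3,(-32,-42,45),None),(4,(-32,-42,45),(549,47)),(4,(32,-42,45),(455,210)),(4,(32,42,45),(558,270)),(3,(32,-42,45),(290,343)),(3,(32,42,45),(390,385)),(4,(-32,42,45),(664,112))]
    bb=[(k,np.array(l)*m,(g3 if k==3 else g4)(p)) for k,l,p in bb if p]
    # box orientation: try both
    for sw in (0,1):
        o=[(k,np.array([l[0]*(42/32),l[1]*32/42,l[2]]) if sw else l,p) for k,l,p in bb]
        x,r=fit(0,o,[.42,-.2,-.45,.009],0); print('box sw',sw,x[:2].round(4),np.degrees(x[2]).round(2),'z',x[3].round(4)); print(r.reshape(-1,2).round(1).tolist())
    print('round',tri((C[3],g3((207,208.5))),(C[4],g4((370.5,66.5)))).round(4),'square',tri((C[3],g3((262,491))),(C[4],g4((397.5,389)))).round(4),atz(C[4],g4((398,390)),.041).round(4),atz(C[4],g4((370.5,66.5)),.037).round(4))
    w=[atz(C[4],g4(p),.041)[:2] for p in((378,324),(471,371),(417,454),(327,411))]
    for i in range(4): d=w[(i+1)%4]-w[i]; print(np.degrees(np.arctan2(d[1],d[0])).round(1),np.hypot(*d).round(4),end=' ')
```

```bash
python3 fit.py
```

```text
rs1 [ 0.3552 -0.2172  0.0344] [-0.  -0.1]
rs2 [ 0.3772 -0.2881  0.0344] [-0.2 -0.2]
rs3 [ 0.4015 -0.2415  0.0342] [-0.  -0.1]
ss1 [ 0.4921 -0.2455  0.0388] [-0.  -0.1]
ss2 [ 0.5185 -0.1955  0.0384] [-0.  -0.1]
ss3 [ 0.5682 -0.2217  0.0381] [-0.1 -0.2]
bLL [ 0.4317 -0.2113  0.0505] [-0.5 -1. ]
bLR [ 0.4601 -0.159   0.0457] [0.5 1.1]
rkA [ 0.4145 -0.3319  0.004 ] [-0.4 -0.5]
rkB [ 0.4578 -0.2451  0.0104] [0.1 0.1]
rsc1 [ 0.4285 -0.308   0.0125] [-0. -0.]
rsc2 [ 0.4471 -0.2727  0.013 ] [-0.1 -0.1]
fin1 [ 0.4534 -0.3028  0.019 ] [-0.  -0.1]
fin2 [ 0.4741 -0.3136  0.0222] [-0.4 -0.8]
fin3 [ 0.4955 -0.3244  0.0234] [-0.3 -0.6]
comb [0.4574 0.1661] -2.01 z -0.003 res 0.34 1.37
rack [ 0.489  -0.3169] -28.17 z -0.0045
[[-2.8, -1.4], [0.4, 0.2], [0.1, 1.0], [0.5, -0.7], [0.6, -1.4], [0.2, -1.7], [0.6, -0.2], [0.0, -1.6], [-0.4, 1.5], [-0.1, 1.7], [-0.4, 0.8], [-0.4, 1.2]]
box sw 0 [ 0.4117 -0.1604] -41.35 z -0.0087
[[-0.8, 2.9], [-2.5, -24.6], [4.4, -0.2], [-1.1, -26.4], [8.6, 0.2], [0.5, 29.6]]
box sw 1 [ 0.4094 -0.1645] -27.65 z -0.0009
[[-0.4, -0.4], [-1.6, -0.0], [2.0, -0.2], [-0.4, -3.2], [3.6, 1.6], [-0.1, 1.2]]
round [ 0.3659 -0.2524  0.0343] square [ 0.5289 -0.2339  0.0385] [ 0.5282 -0.2341  0.041 ] [ 0.366  -0.2526  0.037 ]
62.3 0.0559 -28.0 0.0555 -117.7 0.0556 152.4 0.0556
```

Run:
```python
from fit import *
y=np.radians(-28); R=np.array([[np.cos(y),np.sin(y)],[-np.sin(y),np.cos(y)]])
def L(n,px,z,o=(.489,-.3169),g=g4,k=4):
    print(n,(R@(atz(C[k],g(px),z)[:2]-o)*1e3).round(1))
b=-.0025
for p in((258,193),(325,228),(168,371),(231,401)): L('screw',p,.015+b)
for z in (.031,.015):
  for p in((268,242),(247,280),(228,319),(209,354)): L(f'finend z{z}',p,z+b)
for z in(.025,.009): 
  for p in((213,163),(376,247),(272,432)): L(f'corner z{z}',p,z+b)
for z in(.031,.025):
  for p in((362,256),(271,420)): L(f'rail z{z}',p,z+b)
for p in((349,286),(327,324),(305,358),(280,394)): L('finroot',p,.031+b)
for p in((549,47),(455,210),(558,270),(664,112)): L('box rim',p,.054+b,(.41,-.165))
for p in((290,343),(390,385)): L('box rim w3',p,.054+b,(.41,-.165),g3,3)
i=cv2.imread('pics/w4.png'); 
a=cv2.resize(i[130:270,210:350],None,fx=4.2,fy=4.2,interpolation=cv2.INTER_CUBIC); cv2.imwrite('pics/rack.png',a)
```

```text
screw [-57.6 -20.6]
screw [-57.8  19.3]
screw [ 56.9 -20.2]
screw [56.9 19.6]
finend z0.031 [-40.3  -4.8]
finend z0.031 [-17.1  -5.3]
finend z0.031 [ 6.9 -4.6]
finend z0.031 [29.6 -4.9]
finend z0.015 [-36.7  -4. ]
finend z0.015 [-12.4  -4.5]
finend z0.015 [12.7 -3.8]
finend z0.015 [36.5 -4.1]
corner z0.025 [-62.2 -47.4]
corner z0.025 [-63.1  46.5]
corner z0.025 [58.4 47.6]
corner z0.009 [-59.6 -48.6]
corner z0.009 [-60.6  49.6]
corner z0.009 [66.5 50.8]
rail z0.031 [-56.6  41.4]
rail z0.031 [49.  42.6]
rail z0.025 [-55.5  42.4]
rail z0.025 [52.  43.7]
finroot [-39.3  43.2]
finroot [-15.4  43.1]
finroot [ 7.3 41.9]
finroot [32.6 39.7]
box rim [-41.  -33.5]
box rim [ 40.2 -32. ]
box rim [41.7 27.4]
box rim [-42.5  28. ]
box rim w3 [ 41.2 -29.7]
box rim w3 [38.  26.6]
```

View pics/rack.png

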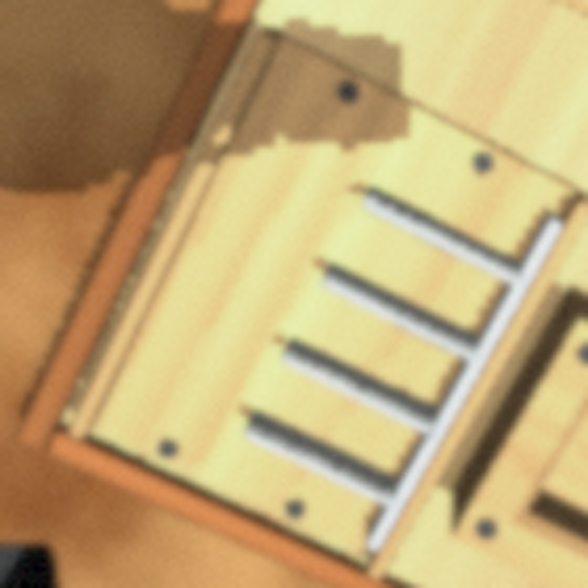

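Run:
```python
from fit import *
print('plug tip',tri((C[2],(329,270)),(C[3],(487,269))).round(4))
cs,ct=optics.calibration('scene'),optics.calibration('top')
f=lambda p:(p[0]/2.2+170,p[1]/2.2+70)
for k,a in((2,(329,270)),(3,(487,269))): print(atz(C[k],a,.0555).round(4))
print('carton',tri((C[2],(261,361)),(C[3],(408,364))).round(4))
print('small bottle cap w1 (250,372)',atz(C[1],(250,372),.122).round(4))
import numpy as np
w=np.array
ims=[('w1',230,280,70,110),('w2',240,300,60,80),('w2',305,225,50,60),('w3',380,300,60,80),('w3',450,225,50,60)]
t=[cv2.resize(cv2.imread(f'pics/{k}.png')[y:y+h,x:x+ww],None,fx=4,fy=4,interpolation=cv2.INTER_CUBIC) for k,x,y,ww,h in ims]
can=np.zeros((560,800,3),np.uint8)
can[:440,:280]=t[0]; can[:320,290:530]=t[1]; can[:320,540:780]=t[3]; can[320:560,290:490]=t[2]; can[320:560,540:740]=t[4]
cv2.imwrite('pics/objs.png',can)
```

```text
plug tip [0.4789 0.0317 0.0576]
[0.481  0.0318 0.0555]
[0.4791 0.0326 0.0555]
carton [ 0.5956 -0.0464  0.0656]
small bottle cap w1 (250,372) [0.5832 0.1035 0.122 ]
```

View pics/objs.png

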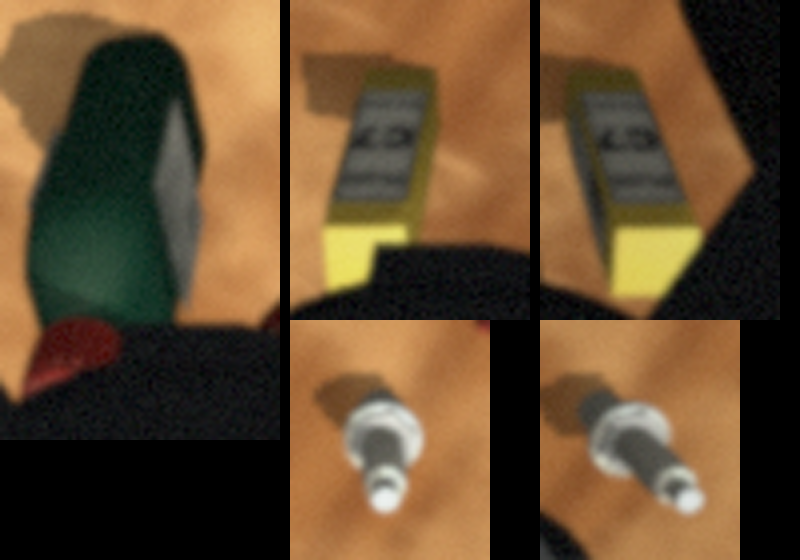

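Run:
```python
from fit import *
for k,a,b in((2,(248.75,356.5),(269.5,356)),(3,(398.25,356.75),(420,356))):
    A,B=atz(C[k],a,.0695),atz(C[k],b,.0695); d=B-A; n=np.array([d[1],-d[0],0])/np.hypot(d[0],d[1]); print(A.round(4),B.round(4),np.hypot(d[0],d[1]).round(4),'ctr',((A+B)/2+.0125*n).round(4),'yaw',np.degrees(np.arctan2(-d[0],d[1])).round(1))
```

```text
[ 0.5839 -0.059   0.0695] [ 0.5832 -0.0353  0.0695] 0.0237 ctr [ 0.596  -0.0468  0.0695] yaw 1.8
[ 0.5834 -0.0594  0.0695] [ 0.5823 -0.0347  0.0695] 0.0247 ctr [ 0.5953 -0.0465  0.0695] yaw 2.5
```

Emit:
{"fn": "shift_gripper", "kwargs": {"moves": [-0.0043,0.0444,0,0,0,0,-0.0043,0.0444,0,0,0,0,-0.0043,0.0444,0,0,0,0,-0.0043,0.0444,0,0,0,0,-0.0043,0.0444,0,0,0,0,-0.0043,0.0444,0,0,0,0,-0.0043,0.0444,0,0,0,0,0,0,0.04,0,0,0,0,0,0.04,0,0,0,0,0,0.04,0,0,0,0,0,0.02,0,0,0,0,0,0,0,0,0], "finger_gap": 0.05, "squeeze": 40}}

```text
t: 6.5
ee_pos: [0.4775, 0.0318, 0.0892]
eef_rot: [0.003, -3.137, 0.001]
wrist_force: [-0.4, -0.5, 0.0]
gripper_width: 0.0501
grasp_force: 0.0
```

Emit:
{"fn": "shift_gripper", "kwargs": {"moves": [-0.0025,0,0.022,0,0,0,0,0,0.022,0,0,0,0,0,0.018,0,0,0,0,0,0,0,0,0], "finger_gap": 0.05, "squeeze": 40}}

```text
t: 6.9
ee_pos: [0.482, 0.0316, 0.0292]
eef_rot: [0.002, -3.14, -0.001]
wrist_force: [-0.5, -0.8, 0.1]
gripper_width: 0.05
grasp_force: 0.0
```

Emit:
{"fn": "shift_gripper", "kwargs": {"moves": [0,0,0,0,0,0,0,0,0,0,0,0,0,0,0,0,0,0,0,0,0,0,0,0,0,0,0,0,0,0], "finger_gap": 0.0, "squeeze": 30}}

```text
t: 7.4
ee_pos: [0.4839, 0.0312, 0.0307]
eef_rot: [-0.0, 3.139, 0.002]
wrist_force: [-0.9, 1.4, 7.9]
gripper_width: 0.0098
grasp_force: 29.5
```

Emit:
{"fn": "shift_gripper", "kwargs": {"moves": [0,0,-0.03,0,0,0,0,0,-0.04,0,0,0,0,0,-0.04,0,0,0,0,0,0,0,0,0,0,0,0,0,0,0]}}

```text
t: 7.9
ee_pos: [0.4833, 0.0313, 0.1405]
eef_rot: [-0.001, 3.139, 0.002]
wrist_force: [-0.5, 0.9, -1.2]
gripper_width: 0.01
grasp_force: 29.6
```

Run:
```python
from h import *
s=optics.get_image('scene');t=optics.get_image('top'); w=optics.get_image('wrist')
a=cv2.resize(s[200:280,220:310],None,fx=4.4,fy=4.4);b=cv2.resize(t[200:280,240:330],None,fx=4.4,fy=4.4);c=w[150:400,220:420]
can=np.zeros((604,800,3),np.uint8)[:600];can[:352,:396]=a;can[:352,400:796]=b;can[352:602,:200]=c[:248]
cv2.imwrite('pics/g1.png',can[:,:,::-1])
```

```text
(no output)
```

View pics/g1.png

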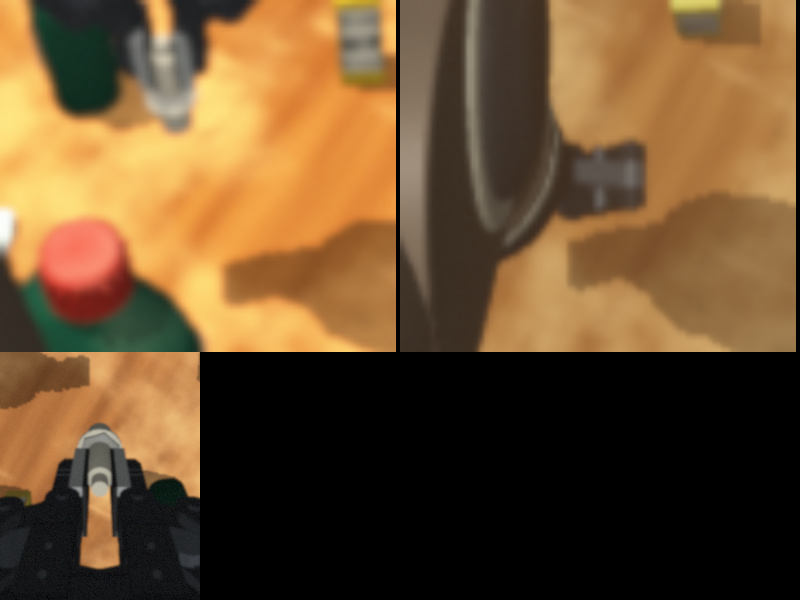

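The scene shows the plug held upright between the fingers; in the wrist view its tip is at (319,285) and its hexagon at (319,238). Checking its offset in the hand.

Run:
```python
from h import *
c=optics.calibration('wrist'); e=sensors.observe(); print(e['ee_pos'],e['eef_rot'])
X=np.array(e['ee_pos'])
for dx in(-.004,0,.004): print(dx,proj(c,[X+[dx,0,.0275-.0],X+[dx-.0115,0,-.006]]).round(1).tolist())
```

```text
[0.4818633  0.03090166 0.13841045] [ 6.31852963e-04 -3.13980278e+00  4.75004263e-04]
-0.004 [[320.8, 288.8], [320.6, 230.2]]
0 [[320.8, 297.6], [320.6, 237.8]]
0.004 [[320.8, 306.1], [320.5, 245.3]]
```

Emit:
{"fn": "shift_gripper", "kwargs": {"moves": [0.016,-0.0405,0,0,0,0,0.016,-0.0405,0,0,0,0,0.016,-0.0405,0,0,0,0,0.016,-0.0405,0,0,0,0,0.016,-0.0405,0,0,0,0,0.016,-0.0405,0,0,0,0,0.0155,-0.0405,0,0,0,0,0,0,0,0,0,0,0,0,0,0,0,0]}}

```text
t: 8.95
ee_pos: [0.3701, -0.2532, 0.1384]
eef_rot: [-0.005, -3.139, -0.001]
wrist_force: [0.7, 0.0, -1.3]
gripper_width: 0.0099
grasp_force: 29.6
```

Emit:
{"fn": "shift_gripper", "kwargs": {"moves": [0,0,0.03,0,0,0,0,0,0.03,0,0,0,0,0,0.018,0,0,0,0,0,0.008,0,0,0,0,0,0,0,0,0,0,0,0,0,0,0]}}

```text
t: 9.55
ee_pos: [0.3718, -0.2523, 0.0536]
eef_rot: [-0.002, 3.141, 0.0]
wrist_force: [0.0, 0.2, -0.2]
gripper_width: 0.0097
grasp_force: 29.6
```

Emit:
{"fn": "shift_gripper", "kwargs": {"moves": [0,0,0.004,0,0,0,0,0,0.001,0,0,0,0,0,0,0,0,0,0,0,0,0,0,0]}}

```text
t: 9.95
ee_pos: [0.3715, -0.2527, 0.0485]
eef_rot: [-0.0, 3.141, -0.0]
wrist_force: [0.3, -0.3, -0.5]
gripper_width: 0.0097
grasp_force: 29.6
```

Emit:
{"fn": "shift_gripper", "kwargs": {"moves": [0,0,0,0,0,0,0,0,0,0,0,0,0,0,0,0,0,0], "finger_gap": 0.03, "squeeze": 30}}

```text
t: 10.25
ee_pos: [0.3714, -0.2527, 0.0484]
eef_rot: [-0.0, 3.141, -0.0]
wrist_force: [-0.3, -0.0, -0.6]
gripper_width: 0.0299
grasp_force: 0.0
```

Emit:
{"fn": "shift_gripper", "kwargs": {"moves": [0,0,-0.03,0,0,0,0,0,-0.04,0,0,0,0,0,-0.04,0,0,0,0.02,0,-0.02,0,0,0,0,0,0,0,0,0,0,0,0,0,0,0]}}

```text
t: 10.85
ee_pos: [0.3516, -0.2523, 0.1784]
eef_rot: [-0.001, 3.14, 0.001]
wrist_force: [-1.0, 0.5, -0.4]
gripper_width: 0.0298
grasp_force: 0.0
```

Run:
```python
from h import *
im,c=shot('w5'); t=optics.get_image('top'); s=optics.get_image('scene'); 
for k in nets.trace('plug','wrist'): print(k['score'],k['box'],k['mask'].sum())
can=np.hstack([cv2.resize(im[120:320,220:420],(400,400)),cv2.resize(s[260:330,370:440],(400,400))]); cv2.imwrite('pics/p5.png',can[:,:,::-1])
print(proj(c,[[.366,-.2525,.075],[.366,-.2525,.037]]))
```

```text
0.84 [308.1, 193.0, 332.6, 222.8] 525
[[319.53671885 218.90707839]
 [319.4761771  204.37476116]]
```

View pics/p5.png

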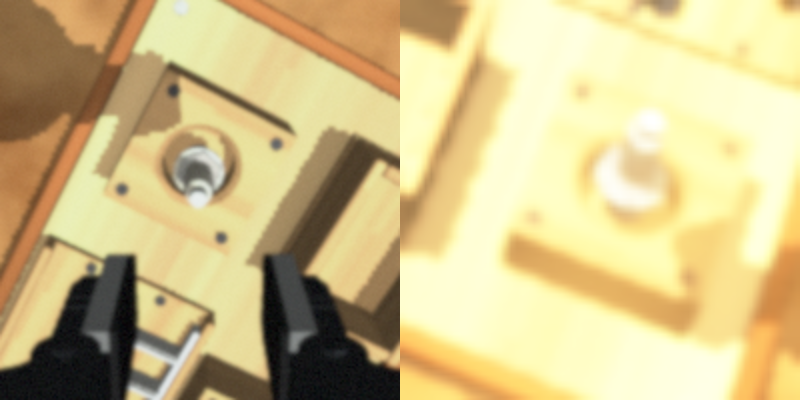

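Plug is seated upright in the round hole. Next, the carton.

Emit:
{"fn": "shift_gripper", "kwargs": {"moves": [-0.0349,0.0294,0,0,0,0,-0.0349,0.0294,0,0,0,0,-0.0349,0.0294,0,0,0,0,-0.0349,0.0294,0,0,0,0,-0.0349,0.0294,0,0,0,0,-0.0349,0.0294,0,0,0,0,-0.0344,0.0294,0,0,0,-0.035,0,0,0.03,0,0,0,0,0,0.03,0,0,0,0,0,0,0,0,0], "finger_gap": 0.06, "squeeze": 30}}

```text
t: 12.05
ee_pos: [0.5921, -0.0461, 0.1131]
eef_rot: [0.056, -3.132, 0.001]
wrist_force: [-0.6, -0.2, -0.6]
gripper_width: 0.0599
grasp_force: 0.0
```

Emit:
{"fn": "shift_gripper", "kwargs": {"moves": [-0.003,0,0.03,0,0,0,0,0,0.03,0,0,0,0,0,0.019,0,0,0,0,0,0,0,0,0,0,0,0,0,0,0]}}

```text
t: 12.55
ee_pos: [0.5985, -0.0472, 0.04]
eef_rot: [-0.054, 3.141, -0.0]
wrist_force: [0.3, 0.2, 0.0]
gripper_width: 0.0601
grasp_force: 0.0
```

Emit:
{"fn": "shift_gripper", "kwargs": {"moves": [0,0,0,0,0,0,0,0,0,0,0,0,0,0,0,0,0,0,0,0,0,0,0,0,0,0,0,0,0,0], "finger_gap": 0.0, "squeeze": 25}}

```text
t: 13.05
ee_pos: [0.5989, -0.0467, 0.0404]
eef_rot: [-0.055, 3.139, 0.0]
wrist_force: [-1.2, -0.2, 7.8]
gripper_width: 0.0234
grasp_force: 32.1
```

Emit:
{"fn": "shift_gripper", "kwargs": {"moves": [0,0,-0.03,0,0,0,0,0,-0.04,0,0,0,0,0,-0.03,0,0,0,0,0,0,0,0,0.13,0,0,0,0,0,0.13,0,0,0,0,0,0.13,0,0,0,0,0,0.13,0,0,0,0,0,0,0,0,0,0,0,0]}}

```text
t: 13.95
ee_pos: [0.598, -0.0465, 0.1393]
eef_rot: [-0.748, -3.051, 0.0]
wrist_force: [-0.2, 0.1, -0.5]
gripper_width: 0.0235
grasp_force: 31.2
```

Run:
```python
from h import *
im,c=shot('w6'); X=sensors.observe()['ee_pos']; print(X)
for k in nets.trace('carton','wrist'): print(k['score'],k['box'],k['mask'].sum())
print(proj(c,[X+[0,0,.072-.033]]))
```

```text
[ 0.59797201 -0.04658922  0.13932694]
0.64 [288.6, 205.5, 353.5, 318.8] 6295
0.54 [16.7, 180.2, 143.6, 273.2] 9846
[[320.91473319 314.97593286]]
```

Emit:
{"fn": "shift_gripper", "kwargs": {"moves": [-0.0055,-0.0396,0,0,0,0,-0.0055,-0.0396,0,0,0,0,-0.0055,-0.0396,0,0,0,0,-0.0055,-0.0396,0,0,0,0,-0.0055,-0.0396,0,0,0,0,0,0,0.02,0,0,0,0,0,0,0,0,0,0,0,0,0,0,0,0,0,0,0,0,0]}}

```text
t: 14.95
ee_pos: [0.5309, -0.2337, 0.1198]
eef_rot: [0.75, 3.05, 0.001]
wrist_force: [-0.2, -0.1, -0.0]
gripper_width: 0.024
grasp_force: 31.2
```

Emit:
{"fn": "shift_gripper", "kwargs": {"moves": [0,-0.001,0.02,0,0,0,0,0,0.015,0,0,0,0,0,0.012,0,0,0,0,0,0.008,0,0,0,0,0,0.005,0,0,0,0,0,0,0,0,0,0,0,0,0,0,0]}}

```text
t: 15.65
ee_pos: [0.5298, -0.2358, 0.0596]
eef_rot: [0.754, 3.049, -0.0]
wrist_force: [-1.0, 1.7, 0.1]
gripper_width: 0.0233
grasp_force: 31.2
```

Emit:
{"fn": "shift_gripper", "kwargs": {"moves": [0,0,0.002,0,0,0,0,0,0,0,0,0]}}

```text
t: 15.85
ee_pos: [0.5298, -0.2357, 0.0575]
eef_rot: [0.754, 3.049, -0.0]
wrist_force: [-0.6, -0.2, -0.9]
gripper_width: 0.0235
grasp_force: 31.3
```

Emit:
{"fn": "shift_gripper", "kwargs": {"moves": [0,0,0,0,0,0,0,0,0,0,0,0,0,0,0,0,0,0], "finger_gap": 0.045, "squeeze": 30}}

```text
t: 16.15
ee_pos: [0.5297, -0.2356, 0.0574]
eef_rot: [0.754, 3.05, 0.0]
wrist_force: [-0.1, -0.4, 0.4]
gripper_width: 0.0451
grasp_force: 0.0
```

Emit:
{"fn": "shift_gripper", "kwargs": {"moves": [0,0,-0.04,0,0,0,0,0,-0.04,0,0,0,0,0,-0.04,0,0,-0.12,0,0,-0.04,0,0,-0.12,0,0,-0.04,0,0,-0.12,0,0,0,0,0,-0.12,0,0.045,0,0,0,0,0,0.045,0,0,0,0,0,0,0,0,0,0,0,0,0,0,0,0]}}

```text
t: 17.15
ee_pos: [0.5302, -0.1444, 0.2574]
eef_rot: [0.003, 3.141, 0.0]
wrist_force: [0.2, -0.7, 0.3]
gripper_width: 0.0451
grasp_force: 0.0
```

Run:
```python
from h import *
im,c=shot('w7'); print(sensors.observe()['ee_pos'])
for k in nets.trace('carton','wrist'): print(k['score'],k['box'],k['mask'].sum())
for k in nets.trace('carton','top')[:2] if optics.get_image('top') is not None else []: print('top',k['score'],k['box'],k['mask'].sum())
print(proj(c,[[.5285,-.234,.089],[.5285,-.234,.041]]),proj(optics.calibration('top'),[[.5285,-.234,.089],[.5285,-.234,.041]]))
```

```text
[ 0.53000606 -0.1459247   0.25746724]
0.61 [217.3, 154.0, 257.7, 192.7] 1064
top 0.35 [235.8, 72.1, 279.6, 140.3] 1676
[[229.52372848 180.4538842 ]
 [240.83949609 170.35264659]] [[395.92588073 222.76022552]
 [391.59446652 226.18936541]]
```

Emit:
{"fn": "shift_gripper", "kwargs": {"moves": [0,0.045,0,0,0,0,0,0.045,0,0,0,0,0,0.045,0,0,0,0,0,0.045,0,0,0,0,0,0.045,0,0,0,0,0,0,0,0,0,0,0,0,0,0,0,0], "finger_gap": 0.085}}

```text
t: 18.05
ee_pos: [0.5313, 0.0793, 0.257]
eef_rot: [-0.006, -3.141, 0.001]
wrist_force: [-0.3, -1.0, -0.6]
gripper_width: 0.0849
grasp_force: 0.0
```

Run:
```python
from h import *
im,c=shot('w8'); print(sensors.observe()['ee_pos'])
for k in nets.trace('oil_bottle','wrist'):
    m=k['mask'].astype(np.uint8); print(k['score'],k['box'],m.sum())
hsv=cv2.cvtColor(im,cv2.COLOR_RGB2HSV)
np.save('w8m.npy',np.array([k['mask'] for k in nets.trace('oil_bottle','wrist')]))
cv2.imwrite('pics/w8c.png',cv2.resize(im[60:360,170:470],(600,600),interpolation=cv2.INTER_CUBIC)[:,:,::-1])
```

```text
[0.53137663 0.07793891 0.25719847]
0.97 [318.6, 192.4, 354.9, 270.3] 2287
0.96 [245.1, 0.0, 339.4, 58.7] 3604
```

View pics/w8c.png

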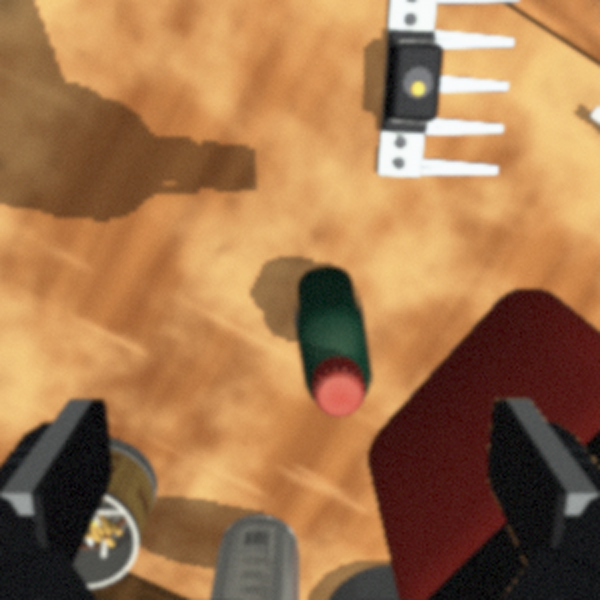

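The bottle's cap is at full-image (339,257) with its body above it; the narrow side lies across the image. The toolbox at the right is close, so I'll fit the silhouette and check the clearance.

Run:
```python
from h import *
from scipy.optimize import differential_evolution
cs,ct=optics.calibration('scene'),optics.calibration('top')
f=lambda p:(p[0]/2.2+170,p[1]/2.2+70)
for a,b in(((130,238),(140,205)),((38,335),(45,310))): print('toolbox',tri((cs,f(a)),(ct,f(b))).round(3))
c=pickle.load(open('w8.pkl','rb'))['c']
for px in((355,287),(419,205)): print([atz(c,px,z).round(3).tolist() for z in(0,.1)])
M=np.load('w8m.npy')[0].astype(np.uint8)
def sil(p,n=4):
    x,y,a=p; t=np.linspace(0,2*np.pi,48); P=[]
    e=lambda v:np.sign(v)*np.abs(v)**(2/n)
    for z in(0,.095): P.append(np.c_[.019*e(np.cos(t)),.029*e(np.sin(t)),0*t+z])
    P.append(np.c_[.0125*np.cos(t),.0125*np.sin(t),0*t+.108]);P.append(np.c_[.0125*np.cos(t),.0125*np.sin(t),0*t+.125])
    P=np.vstack(P); C,S=np.cos(a),np.sin(a)
    W=np.c_[x+C*P[:,0]-S*P[:,1],y+S*P[:,0]+C*P[:,1],P[:,2]-.0025]
    q=proj(c,W)
    m=np.zeros((400,640),np.uint8)
    for s in(q[:96],q[96:144+48]): cv2.fillConvexPoly(m,cv2.convexHull((s*16).astype(np.int32)),1,shift=4)
    cv2.fillConvexPoly(m,cv2.convexHull((q[48:144]*16).astype(np.int32)),1,shift=4)
    return m
for n in(2,3,5):
    r=differential_evolution(lambda p:1-(sil(p,n)&M).sum()/(sil(p,n)|M).sum(),[(.55,.63),(.06,.14),(0,np.pi)],seed=1,maxiter=25,popsize=10)
    print(n,r.x[:2].round(4),np.degrees(r.x[2]).round(1),1-r.fun)
print('cap',atz(c,(339.5,257.5),.1225).round(4))
```

```text
toolbox [0.686 0.122 0.038]
toolbox [0.583 0.221 0.006]
[[0.704, 0.126, 0.0], [0.642, 0.114, 0.1]]
[[0.584, 0.205, 0.0], [0.552, 0.173, 0.1]]
2 [0.5932 0.0956] 95.0 0.9295482801491919
3 [0.5933 0.096 ] 98.3 0.8845705402254178
5 [0.5945 0.0948] 93.9 0.838958180484226
cap [0.5961 0.0958 0.1225]
```

Emit:
{"fn": "shift_gripper", "kwargs": {"moves": [-0.032,0.009,0,0,0,0,-0.032,0.009,0,0,0,0,0,0,0,0,0,-0.08,0,0,0.04,0,0,0,0,0,0.04,0,0,0,0,0,0,0,0,0,0,0,0,0,0,0,0,0,0,0,0,0], "finger_gap": 0.085, "squeeze": 40}}

```text
t: 19.0
ee_pos: [0.5966, 0.0964, 0.1796]
eef_rot: [-0.116, 3.136, 0.001]
wrist_force: [-0.3, -0.1, -0.2]
gripper_width: 0.085
grasp_force: 0.0
```

Emit:
{"fn": "shift_gripper", "kwargs": {"moves": [0.0015,0,0.04,0,0,0,0,0,0.04,0,0,0,0,0,0.025,0,0,0,0,0,0.013,0,0,0,0,0,0,0,0,0,0,0,0,0,0,0,0,0,0,0,0,0]}}

```text
t: 19.7
ee_pos: [0.5952, 0.0972, 0.0613]
eef_rot: [-0.118, 3.136, 0.001]
wrist_force: [-0.5, 1.0, 0.4]
gripper_width: 0.0851
grasp_force: 0.0
```

Emit:
{"fn": "shift_gripper", "kwargs": {"moves": [0,0,0,0,0,0,0,0,0,0,0,0,0,0,0,0,0,0,0,0,0,0,0,0,0,0,0,0,0,0,0,0,0,0,0,0], "finger_gap": 0.0, "squeeze": 50}}

```text
t: 20.3
ee_pos: [0.5941, 0.0972, 0.0599]
eef_rot: [-0.118, 3.139, 0.001]
wrist_force: [-1.5, 0.7, 5.7]
gripper_width: 0.0356
grasp_force: 48.2
```

Emit:
{"fn": "shift_gripper", "kwargs": {"moves": [0,0,-0.02,0,0,0,0,0,-0.03,0,0,0,0,0,-0.03,0,0,0,0,0,-0.025,0,0,0,0,0,0,0,0,0.141,0,0,0,0,0,0.141,0,0,0,0,0,0.141,0,0,0,0,0,0.141,0,0,0,0,0,0,0,0,0,0,0,0]}}

```text
t: 21.3
ee_pos: [0.5935, 0.0971, 0.164]
eef_rot: [-0.753, -3.049, 0.001]
wrist_force: [0.1, 0.6, -1.6]
gripper_width: 0.0357
grasp_force: 48.6
```

Emit:
{"fn": "shift_gripper", "kwargs": {"moves": [0.003,-0.02,0,0,0,0,0.005,-0.04,0,0,0,0,0.005,-0.04,0,0,0,0,0.005,-0.04,0,0,0,0,0.005,-0.04,0,0,0,0,0.005,-0.04,0,0,0,0,0.005,-0.04,0,0,0,0,0.005,-0.04,0,0,0,0,0.003,-0.02,0,0,0,0,0,0,0,0,0,0,0,0,0,0,0,0,0,0,0,0,0,0]}}

```text
t: 22.5
ee_pos: [0.408, -0.1656, 0.1644]
eef_rot: [0.756, 3.049, 0.0]
wrist_force: [-0.0, -0.1, -1.4]
gripper_width: 0.0356
grasp_force: 48.7
```

Emit:
{"fn": "shift_gripper", "kwargs": {"moves": [-0.001,-0.001,0.02,0,0,0,0,0,0.025,0,0,0,0,0,0.02,0,0,0,0,0,0.012,0,0,0,0,0,0.006,0,0,0,0,0,0,0,0,0,0,0,0,0,0,0,0,0,0.004,0,0,0,0,0,0,0,0,0,0,0,0,0,0,0]}}

```text
t: 23.5
ee_pos: [0.4078, -0.1676, 0.0775]
eef_rot: [0.76, 3.048, 0.0]
wrist_force: [0.1, -0.1, -1.2]
gripper_width: 0.0354
grasp_force: 48.7
```

Emit:
{"fn": "shift_gripper", "kwargs": {"moves": [0,0,0.002,0,0,0,0,0,0.001,0,0,0,0,0,0,0,0,0,0,0,0,0,0,0]}}

```text
t: 23.9
ee_pos: [0.4082, -0.1678, 0.0748]
eef_rot: [0.76, 3.047, 0.001]
wrist_force: [-1.5, 0.7, 7.6]
gripper_width: 0.0354
grasp_force: 49.6
```

Emit:
{"fn": "shift_gripper", "kwargs": {"moves": [0,0,0,0,0,0,0,0,0,0,0,0,0,0,0,0,0,0,0,0,0,0,0,0], "finger_gap": 0.07, "squeeze": 40}}

```text
t: 24.3
ee_pos: [0.4077, -0.1676, 0.0742]
eef_rot: [-0.76, -3.048, 0.0]
wrist_force: [-0.2, -0.1, -0.5]
gripper_width: 0.0702
grasp_force: 0.0
```

Emit:
{"fn": "shift_gripper", "kwargs": {"moves": [0,0,-0.03,0,0,0,0,0,-0.04,0,0,0,0,0,-0.04,0,0,0,0,0,-0.04,0,0,-0.12,0,0,0,0,0,-0.12,0,0,0,0,0,-0.1,0,0,0,0,0,-0.1,0,0,0,0,0,0,0,0,0,0,0,0]}}

```text
t: 25.2
ee_pos: [0.4076, -0.1677, 0.2242]
eef_rot: [-0.081, -3.14, -0.0]
wrist_force: [-0.2, -0.3, 0.7]
gripper_width: 0.07
grasp_force: 0.0
```

Emit:
{"fn": "shift_gripper", "kwargs": {"moves": [0.0,0.048,0,0,0,0,0.0,0.048,0,0,0,0,0.0,0.048,0,0,0,0,0.0,0.048,0,0,0,0,-0.02,0.04,0,0,0,0,-0.029,0.04,0,0,0,0,0,0.039,0,0,0,0,0,0,0,0,0,0,0,0,0,0,0,0], "finger_gap": 0.085}}

```text
t: 26.1
ee_pos: [0.4715, 0.141, 0.2236]
eef_rot: [-0.077, -3.14, 0.002]
wrist_force: [0.4, -0.0, 0.3]
gripper_width: 0.085
grasp_force: 0.0
```

```bash
python3 -c "
from h import *
print(sensors.observe()['joint_positions'].round(2))
im,c=shot('w9')
for n in ('cutter_comb','oil_bottle'):
  for k in nets.trace(n,'wrist'): print(n,k['score'],k['box'])
"
```

```text
[-0.79  0.2   0.47  1.94 -0.1   1.03  1.24]
cutter_comb 0.56 [303.8, 104.6, 374.8, 205.3]
oil_bottle 0.67 [3.0, 100.8, 22.3, 164.8]
oil_bottle 0.66 [127.7, 22.8, 272.1, 126.0]
```

Emit:
{"fn": "shift_gripper", "kwargs": {"moves": [0,0,0,0,0,0.14,0,0,0,0,0,0.14,0,0,0,0,0,0]}}

```text
t: 26.55
ee_pos: [0.4718, 0.1394, 0.2245]
eef_rot: [0.521, 3.098, 0.001]
wrist_force: [-0.4, 0.2, 0.1]
gripper_width: 0.0853
grasp_force: 0.0
```

```bash
python3 -c "
from h import *
print(sensors.observe()['joint_positions'].round(2))"
```

```text
[-0.82  0.2   0.51  1.95 -0.11  1.03  0.97]
```

Emit:
{"fn": "shift_gripper", "kwargs": {"moves": [0,0,0,0,0,0.1415,0,0,0,0,0,0.1415,0,0,0,0,0,0.1415,0,0,0,0,0,0.1415,0,0,0,0,0,0.1415,0,0,0,0,0,0.1415,0,0,0,0,0,0.1415,0,0,0,0,0,0.1415,0,0,0,0,0,0.1415,0,0,0,0,0,0,0,0,0,0,0,0]}}

```text
t: 27.65
ee_pos: [0.4718, 0.1402, 0.2244]
eef_rot: [-2.25, -2.192, -0.0]
wrist_force: [-0.4, 0.2, -0.8]
gripper_width: 0.085
grasp_force: 0.0
```

Run:
```python
from h import *
im,c=shot('w10'); s=sensors.observe(); print(s['ee_pos'],s['eef_rot'],s['joint_positions'].round(2))
for k in nets.trace('cutter_comb','wrist'): print(k['score'],k['box'])
# project model features for later check; find tooth tips by white mask
x0,y0,a=.4574,.1661,np.radians(-2.01)
C,S=np.cos(a),np.sin(a)
L=np.array([(-48,36),(-24,36),(0,36),(24,36),(48,36),(-54,-36),(54,-36)])*1e-3
P=proj(c,np.c_[x0+C*L[:,0]-S*L[:,1],y0+S*L[:,0]+C*L[:,1],0*L[:,0]+.0025]); print(P.round(1).tolist())
hsv=cv2.cvtColor(im,cv2.COLOR_RGB2HSV); m=((hsv[:,:,1]<60)&(hsv[:,:,2]>130)).astype(np.uint8)
n,l,st,ce=cv2.connectedComponentsWithStats(m)
for i in range(1,n):
    if st[i,4]>60: print(st[i],ce[i].round(1))
np.save('m10.npy',m)
```

```text
[0.47180199 0.1403042  0.22438883] [-2.25063399e+00 -2.19167216e+00 -4.88668493e-04] [-0.99  0.21  0.71  1.95 -0.16  1.03 -0.23]
0.95 [254.3, 115.5, 354.2, 189.4]
0.64 [490.6, 288.2, 572.1, 329.5]
[[260.8, 113.4], [283.2, 113.6], [305.5, 113.8], [327.8, 114.0], [350.1, 114.2], [258.3, 178.7], [353.0, 179.5]]
[    0     0   279   143 26495] [122.2  56.2]
[245   0  13  22 134] [250.3  10.1]
[315   0  46  70 513] [336.5  34.5]
[ 257  115   33   66 1201] [271. 152.]
[301 116  10  44 330] [305.4 139.5]
[ 322  116   32   66 1172] [339.4 153.6]
[   0  158   83  227 8764] [ 35.8 258. ]
[574 216  66  33 478] [612.3 231.5]
[579 223  61  41 574] [615.5 245. ]
[141 262  20  28 176] [150.3 276.4]
[121 288  23  21 191] [132.3 298.9]
[171 305  15  12 118] [179.8 309.9]
[453 307  14  10  94] [458.4 310.9]
[110 309  14  13  77] [117.2 313.6]
[550 319  28  13 107] [564.6 323.3]
```

Emit:
{"fn": "shift_gripper", "kwargs": {"moves": [0.0017,-0.0164,0,0,0,0.008,0,0,0.04,0,0,0,0,0,0.04,0,0,0,0,0,0.04,0,0,0,0,0,0.03,0,0,0,0,0,0,0,0,0,0,0,0,0,0,0,0,0,0,0,0,0]}}

```text
t: 28.55
ee_pos: [0.4567, 0.143, 0.0759]
eef_rot: [2.264, 2.177, 0.004]
wrist_force: [0.5, -0.0, 0.4]
gripper_width: 0.0851
grasp_force: 0.0
```

Emit:
{"fn": "shift_gripper", "kwargs": {"moves": [-0.001,-0.001,0.03,0,0,0,0,0,0.02,0,0,0,0,0,0.01,0,0,0,0,0,0,0,0,0,0,0,0,0,0,0,0,0,0,0,0,0]}}

```text
t: 29.15
ee_pos: [0.4553, 0.1422, 0.0154]
eef_rot: [2.264, 2.177, 0.003]
wrist_force: [-0.4, -0.0, 0.8]
gripper_width: 0.0852
grasp_force: 0.0
```

Emit:
{"fn": "shift_gripper", "kwargs": {"moves": [0,0,0,0,0,0,0,0,0,0,0,0,0,0,0,0,0,0,0,0,0,0,0,0,0,0,0,0,0,0,0,0,0,0,0,0], "finger_gap": 0.0, "squeeze": 60}}

```text
t: 29.75
ee_pos: [0.4547, 0.142, 0.0148]
eef_rot: [-2.265, -2.177, -0.001]
wrist_force: [-0.7, 0.3, 6.9]
gripper_width: 0.0391
grasp_force: 60.5
```

Emit:
{"fn": "shift_gripper", "kwargs": {"moves": [0,0,-0.02,0,0,0,0,0,-0.03,0,0,0,0,0,-0.04,0,0,0,0,0,-0.04,0,0,0,0,0,0,0,0,0,0,0,0,0,0,0,0,0,0,0,0,0]}}

```text
t: 30.45
ee_pos: [0.4535, 0.1418, 0.1434]
eef_rot: [-2.264, -2.177, 0.002]
wrist_force: [0.4, 0.6, -0.8]
gripper_width: 0.0389
grasp_force: 61.1
```

Run:
```python
from h import *
im,c=shot('w11'); s=sensors.observe(); X=s['ee_pos'];print(X,s['eef_rot'])
for k in nets.trace('cutter_comb','wrist'): print(k['score'],k['box'])
hsv=cv2.cvtColor(im,cv2.COLOR_RGB2HSV); m=((hsv[:,:,1]<60)&(hsv[:,:,2]>130)).astype(np.uint8)
n,l,st,ce=cv2.connectedComponentsWithStats(m)
for i in range(1,n):
    if st[i,4]>60 and 150<st[i,0]<450: print(st[i],ce[i].round(1))
```

```text
[0.45345063 0.1416378  0.14315977] [-2.26419092 -2.17692716  0.00346579]
0.61 [209.5, 138.0, 430.5, 318.5]
0.56 [628.4, 254.0, 640.0, 291.0]
[244   0   9  11  65] [247.4   4.5]
[241   0  34  79 245] [260.6  29.8]
[335   0  43  61 577] [354.9  30. ]
[249 286  14  11  83] [257.2 289.8]
[377 286  13  11  75] [381.1 289.8]
```

Run:
```python
from h import *
im,c=shot('w11'); s=sensors.observe(); X=s['ee_pos']
m=nets.trace('cutter_comb','wrist')[0]['mask']; np.save('m11.npy',m)
cols=np.arange(205,436); topr=np.array([np.argmax(m[:,q]) if m[:,q].any() else 999 for q in cols])
print(topr.tolist())
th=np.arctan2(2.177,2.264)*2; tx=np.array([np.cos(th),np.sin(th)]); 
a=np.radians(-2.0); C,S=np.cos(a),np.sin(a)
o=X[:2]-np.array([-S*-.023,C*-.023])
L=np.array([(x,y) for y in(36,) for x in(-48,-24,0,24,48)]+[(-54,-36),(54,-36),(-54,-10),(54,-10)])*1e-3
print(proj(c,np.c_[o[0]+C*L[:,0]-S*L[:,1],o[1]+S*L[:,0]+C*L[:,1],0*L[:,0]+X[2]-.0148+.005-.0025]).round(1).tolist())
g=cv2.cvtColor(im,cv2.COLOR_RGB2GRAY).astype(int)
print(g[150,205:436:2].tolist())
```

```text
[999, 999, 999, 999, 999, 999, 141, 139, 138, 138, 138, 138, 138, 137, 137, 137, 138, 138, 139, 141, 147, 155, 162, 170, 178, 184, 192, 199, 207, 216, 223, 228, 228, 228, 228, 228, 228, 228, 228, 228, 228, 228, 228, 228, 228, 228, 228, 228, 228, 228, 228, 228, 228, 228, 228, 228, 228, 228, 140, 138, 138, 137, 137, 138, 138, 138, 138, 138, 138, 140, 147, 156, 167, 180, 200, 204, 210, 226, 228, 228, 228, 229, 228, 228, 228, 228, 228, 228, 228, 228, 228, 228, 228, 228, 228, 228, 228, 228, 228, 228, 228, 228, 228, 228, 227, 222, 204, 184, 167, 162, 139, 138, 138, 138, 138, 138, 138, 138, 138, 139, 157, 163, 180, 203, 225, 227, 228, 228, 228, 228, 228, 228, 228, 228, 228, 228, 228, 228, 228, 228, 228, 228, 228, 228, 228, 228, 228, 228, 228, 228, 228, 227, 222, 216, 210, 196, 191, 171, 159, 149, 140, 139, 138, 138, 138, 138, 138, 138, 138, 138, 138, 139, 194, 229, 229, 229, 229, 229, 229, 229, 229, 229, 229, 229, 229, 229, 229, 229, 229, 229, 229, 229, 229, 229, 229, 229, 229, 229, 227, 222, 217, 211, 199, 193, 186, 181, 177, 171, 163, 157, 151, 143, 139, 139, 139, 139, 139, 139, 138, 138, 139, 139, 139, 999, 999, 999, 999, 999, 999, 999, 999]
[[215.5, 136.8], [267.2, 136.6], [319.0, 136.4], [370.7, 136.1], [422.5, 135.9], [217.6, 274.7], [421.7, 274.0], [212.7, 229.0], [426.2, 228.3]]
[61, 72, 108, 183, 242, 245, 247, 248, 240, 142, 127, 171, 177, 177, 177, 173, 172, 170, 171, 174, 181, 180, 180, 180, 175, 168, 140, 86, 146, 230, 248, 250, 250, 249, 228, 145, 170, 177, 176, 176, 180, 182, 187, 190, 191, 194, 195, 192, 191, 191, 192, 196, 196, 198, 198, 238, 249, 250, 249, 248, 223, 195, 200, 199, 195, 194, 191, 185, 177, 173, 172, 164, 159, 157, 150, 146, 147, 149, 151, 135, 170, 244, 247, 248, 248, 239, 179, 153, 154, 153, 152, 153, 153, 161, 161, 168, 171, 171, 173, 170, 168, 170, 168, 170, 156, 108, 204, 246, 248, 248, 246, 232, 197, 189, 190, 188]
```

Emit:
{"fn": "shift_gripper", "kwargs": {"moves": [0,0,-0.03,0,0,0,0,0,-0.03,0,0,0.15,0,0,0,0,0,0.15,0,0,0,0,0,0.15,0,0,0,0,0,0,0,0,0,0,0,0]}}

```text
t: 31.25
ee_pos: [0.4541, 0.1418, 0.2038]
eef_rot: [2.69, 1.623, -0.002]
wrist_force: [-0.9, -0.7, -2.1]
gripper_width: 0.0392
grasp_force: 60.9
```

Emit:
{"fn": "shift_gripper", "kwargs": {"moves": [-0.0413,0.0246,0,0,0,0,-0.0413,0.0246,0,0,0,0,-0.0413,0.0246,0,0,0,0,-0.0413,0.0246,0,0,0,0,-0.0413,0.0246,0,0,0,0,-0.0413,0.0246,0,0,0,0,-0.0413,0.0246,0,0,0,0,-0.0413,0.0246,0,0,0,0,-0.0413,0.0246,0,0,0,0,-0.0413,0.0246,0,0,0,0,0,0,0,0,0,0,0,0,0,0,0,0]}}

```text
t: 32.45
ee_pos: [0.4761, -0.3401, 0.2034]
eef_rot: [-2.693, -1.615, 0.002]
wrist_force: [0.5, 0.5, -2.0]
gripper_width: 0.0391
grasp_force: 61.1
```

```bash
python3 -c "
from h import *
s=sensors.observe();print(s['joint_positions'].round(2))"
```

```text
[-0.09  0.48  0.88  1.77 -0.41  1.09  0.43]
```

Emit:
{"fn": "shift_gripper", "kwargs": {"moves": [0.002,0,0.04,0,0,0,0,0,0.04,0,0,0,0,0,0.04,0,0,0,0,0,0.025,0,0,0,0,0,0.008,0,0,0,0,0,0,0,0,0,0,0,0,0,0,0,0,0,0,0,0,0]}}

```text
t: 33.25
ee_pos: [0.4793, -0.3368, 0.0528]
eef_rot: [2.691, 1.617, 0.002]
wrist_force: [0.3, 0.6, -0.7]
gripper_width: 0.0392
grasp_force: 61.2
```

Emit:
{"fn": "shift_gripper", "kwargs": {"moves": [-0.0015,-0.001,0.006,0,0,0,0,0,0.005,0,0,0,0,0,0.004,0,0,0,0,0,0.004,0,0,0,0,0,0,0,0,0,0,0,0,0,0,0]}}

```text
t: 33.85
ee_pos: [0.4766, -0.3374, 0.0321]
eef_rot: [-2.693, -1.617, 0.0]
wrist_force: [1.0, -0.1, -0.9]
gripper_width: 0.0388
grasp_force: 61.2
```

Free of contact below the fin tops, so the teeth are between the fins. Lower to the floor, release and look.

Emit:
{"fn": "shift_gripper", "kwargs": {"moves": [0,0,0.002,0,0,0,0,0,0.001,0,0,0,0,0,0,0,0,0,0,0,0,0,0,0]}}

```text
t: 34.25
ee_pos: [0.4769, -0.3375, 0.0299]
eef_rot: [2.693, 1.617, 0.001]
wrist_force: [-2.6, 1.5, 5.2]
gripper_width: 0.0388
grasp_force: 62.0
```

Emit:
{"fn": "shift_gripper", "kwargs": {"moves": [0,0,0,0,0,0,0,0,0,0,0,0,0,0,0,0,0,0,0,0,0,0,0,0], "finger_gap": 0.065, "squeeze": 40}}

```text
t: 34.65
ee_pos: [0.4767, -0.3374, 0.0292]
eef_rot: [-2.693, -1.617, 0.0]
wrist_force: [-0.7, -0.4, -0.6]
gripper_width: 0.0648
grasp_force: 0.0
```

Emit:
{"fn": "shift_gripper", "kwargs": {"moves": [0,0,-0.02,0,0,0,0,0,-0.04,0,0,0,0,0,-0.04,0,0,0,0,0,-0.04,0,0,0,-0.03,0,-0.04,0,0,0,-0.03,0,-0.04,0,0,0,0,0,0,0,0,0,0,0,0,0,0,0]}}

```text
t: 35.45
ee_pos: [0.4483, -0.3911, 0.25]
eef_rot: [2.694, 1.614, 0.002]
wrist_force: [0.7, 0.9, -0.9]
gripper_width: 0.0647
grasp_force: 0.0
```

Run:
```python
from h import *
w=optics.get_image('wrist');s=optics.get_image('scene');t=optics.get_image('top')
can=np.zeros((600,800,3),np.uint8)
can[:250,:400]=cv2.resize(w,(400,250)); can[:330,420:800]=cv2.resize(s[195:335,320:480],(380,330),interpolation=cv2.INTER_CUBIC)
can[255:600,:394]=cv2.resize(t[195:335,320:480],(394,345),interpolation=cv2.INTER_CUBIC); can[340:600,420:800]=cv2.resize(t[50:340,170:480],(380,260))
cv2.imwrite('pics/fin.png',can[:,:,::-1])
for n in('screw_tin','spray_can'):
    for k in nets.trace(n,'top')[:1]: print(n,k['box'])
```

```text
screw_tin [291.8, 124.6, 322.2, 160.7]
spray_can [233.2, 71.7, 276.9, 138.0]
```

View pics/fin.png

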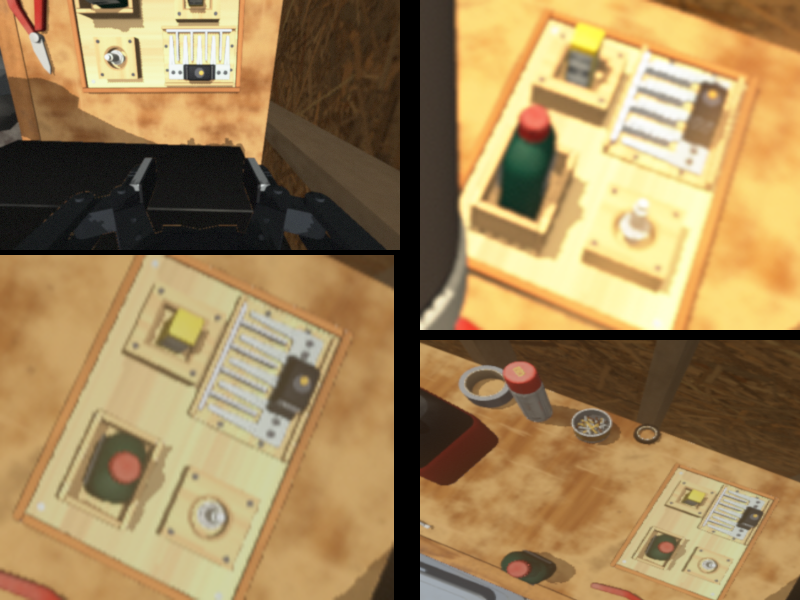

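All four spares sit in their holders: carton upright, bottle upright, plug upright, and comb flat with its teeth between the fins. The tin and can are where they were, and the arm is clear.

```bash
python3 -c "
from station import robot
print(robot.sign_off())"
```

```text
the job is handed in; nothing more can be done
None
```

I handed the job in at about 36 s: the plug, carton, oil bottle and comb are all in their holders and released, and the tin and spray can have not moved.

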